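Park the wide dressing jar in the sprung dock of its guard rail

ROBOT

A 6-joint arm with a two-finger parallel gripper is mounted at the origin on a cart in front of the work surface, level with it; the furniture and walls round the work are solid. World frame = base frame: x ahead of the robot, y to its left, z up, the work surface at z = 0. Lengths are in m, angles in degrees, forces in N, time in s.
With the tool pointing down it reaches from about 0.35 to 0.875 m from the base axis. Payload 4.2 kg.
Tool frame: the origin (TCP) lies midway between the tips of the shut fingers; the grasp point (between the pads) lies 19 mm behind it; y points along the fingers, z is the direction in which the jaws open and shut, and the axes are right-handed (so a half turn about y gives the same grasp; the last joint's range is limited). The gripper opens to 87 mm and grips with 3 to 60 N. Pads are 19 mm wide; open, the fingers measure 117 mm over their backs; the gripper's body (75 mm by 190 mm) begins 51 mm behind the grasp point.
Start: joints at [14.817, 22.042, 0.453, 0, -68.411, -14.817], TCP at [0.625, 0, 0.223] pointing down, gripper open.
Joint ranges: [-179.83, 179.83], [-69.29, 118.12], [-61.27, 80.66], [-181.25, 117.63], [-171.15, -9.14], [-177.46, 177.46]. Speed limits (degrees/s): [159.86, 159.86, 180, 180, 180, 180].

INTERFACE

Orientations are given as [roll, pitch, yaw] about the fixed x, y, z axes, in that order (R = Rz(yaw) Ry(pitch) Rx(roll)).
In Python, from workcell import env gives the robot as it stands. The module is installed in compiled form; this text tells all that it offers. Calls block until the motion is done:
- env.goto(position, orientation): joint-space move of the TCP to a pose.
- env.move_straight(position, rotation=None, rate=0.15, force_limit=None): straight line of the TCP; rotation=None keeps the orientation; rate is the mean speed in m/s. With force_limit (N) it stops when the force on the tool has changed by that much, and returns True; else False.
- env.set_joints(angles): joint-space move.
- env.gripper_to(opening, grasp_force=None): opening from 0.0 (shut) to 1.0 (fully open); grasp_force is the grip in N (None keeps the last); returns when the fingers have stopped.
- env.dwell(seconds).
- env.inverse_kinematics(position, orientation): joint angles nearest the present ones, or None.
- env.read_state(): the state.
- env.grab_frame(name): name is "scene" or "side" or "wrist"; returns a dict with "image" (420x560x3 uint8, blue, green, red), "fx", "fy", "cx", "cy" (pixels), "position" and "orientation" of the camera in the world. Camera axes: x right, y up, looking along -z (the intrinsics and any distortion apply to the point x, -y, -z); pixel columns grow to the right and rows downward; lengths in m; the calibration is good to about 2 mm. The wrist camera is an equidistant fisheye: a pixel r from the principal point sees the ray r / f radians off the axis. A picture is of the moment at which its call begins. There is no depth.
A pose or a line that the arm cannot do raises env.Unreachable and nothing moves.
- env.close_job(): hands the job in, once; it reports no verdict.
Trained networks look in a picture, given as the dict that the camera call returned (one of the last four; its "shot" number tells which), for a name from the list of things; names that differ only in an ending like _2 or _b are one class to them, and where a whole thing is asked for, a point or a joint stands for the part that bears it (a point fixed in the world has none). Each returns a list of dicts, best first, with "score" (0 to 1); they miss things now and then, are a little off and sometimes report something else, mostly with a low value. They report only what shows in the picture. A call takes as long as a camera call. They do not tell look-alikes from the thing itself.
- env.search_frame(picture, thing): "xyz" ([x, y, z] in m, in world coordinates, good to about 4 mm: the middle of the surface that is visible of it).
- env.trace(picture, thing): "mask" (420x560 bool, what is visible of it).
The state is a dict: "clock": time; "joint_positions": joint angles; "qvel": joint speeds; "joint_torque": joint torques, N m; "position": TCP position; "tool_rot": TCP orientation; "force": force on the tool from outside, world axes, zero at the start; "wrist_torque": the same for the moment, N m; "opening": opening from 0.0 (shut) to 1.0 (fully open).
Only numpy, scipy, OpenCV 4.12 (cv2) and the standard library are available. Lean on these libraries where they do the work, as an engineer would, in place of code of your own. Each camera call takes 0.05 s, during which the arm holds its last target.

TASK

Park the wide white dressing jar for transport: nudge it against the guard rail near the open end where it stands, then push it along the rail, keeping it against the rail, past the sprung ball of the steel dock and home against the sprung stop pad, so that the pad stays pressed in by the jar when you let go. Keep the jar standing on the worktop and be gentle: it is ceramic and must not be forced against the rail or the dock (never more than 25 N in all), and the other things stay where they are.

Things in the scene. Friction and masses are not known exactly. Their poses are not given: they have to be found in the camera images.
- jar_center (a point): centre (40 mm above the worktop) of the loose wide round jar: white ceramic body 104 mm across, wall upright up to 58 mm height, flat steel lid 101 mm across, 80 mm high in all, about 0.35 kg, smooth (friction about 0.35). Too wide to grip. Pushed mostly at the rail instead of along it, it wedges. It starts 15 to 40 mm clear of the guard rail.
- rail: fixed aluminium guard rail 500 mm long, 54 mm high, a steel dock at one end. Origin: on the worktop, in the plane of the smooth face, half-way along. x points away from the robot, out of the back of the rail; the face is x = 0, the jar stands on the -x side (centre at x = -0.052 when it touches). y runs along the rail to the dock (robot's left); the open end is y = -0.25.
- rail_end (a point): top of the rail face at its dock end (y = 0.25, 54 mm up). The dock, a U-shaped bracket 47 mm high, is clamped on there anywhere in a 30 mm range; its setting is not reported: the jar first meets the stop pad with its centre between y = 0.113 and 0.143 (rail frame), to be found by feel or sight. The pad sits on the end bar; the side bar's inner face is x = -0.132, 122 mm long.
- plunger (a joint): how far the sprung steel ball in the dock's side bar is pushed back (m; 0 = fully out, 98 mm from the rail face, 0.012 = end of travel). Ball radius 8 mm, 28 mm above the worktop. The jar squeezes past, pushing it back 6 mm (2 N at first, 3.5 N at most); passing takes about 7 to 12 N along the rail. The jar meets the pad when its centre is 8 mm past the ball.
- buffer (a joint): inward travel of the sprung stop pad (black rubber, 70 mm wide, 36 mm high): 0 = free, 0.008 m = at its hard stop; spring 600 N/m (4.8 N at the hard stop). With friction, pressing it in takes about 8 to 13 N; the force rises steeply at the hard stop. Ball and friction then hold the released jar with the pad pressed in.
- kidney_dish: stainless kidney dish, 224x116 mm, 43 mm high, right of the rail; bystander (origin: centre of its underside)
- tape_roll: roll of white tape lying flat, 69 mm across, 25 mm high, on the near side; bystander (origin: centre of its underside)
- bottle_4: brown medicine bottle, 46 mm across, 129 mm high, left of the rail; bystander (origin: centre of its underside)
- bottle_9: dark medicine bottle, 44 mm across, 125 mm high, left of the rail; bystander (origin: centre of its underside)
- vial_1: small glass vial with dark cap, 29 mm across, 74 mm high, left of the dock; bystander (origin: centre of its underside)
- vial_2: the same kind of glass vial, a little nearer to the robot; bystander (origin: centre of its underside)
- jar: the same jar (origin: centre of its underside, z up)
Things that resemble listed ones, but are neither listed nor needed, are in the scene too. Of the things that look like the jar, the largest one is meant.

How it is judged (in metres and radians):
On the way, in this order (a step that is already met when the one before it is completed fails the run):
1. the jar touches the guard rail near the open end (x of jar_center in the frame of rail above -0.056 m and y of jar_center in the frame of rail below -0.06 m), for 0.1 s.
2. the jar is half-way along, still against the rail (x of jar_center in the frame of rail above -0.058 m and y of jar_center in the frame of rail above 0.02 m), for 0.05 s.
3. the jar presses the stop pad in by more than 3 mm (value of joint buffer above 0.003 m), for 0.1 s.
At the end, for the whole second after the job is handed in: The jar stands upright (within 0.05 rad), at rest and let go of in the dock, within 4 mm of the rail face, and keeps the stop pad pressed in by more than 2 mm (value of joint buffer above 0.002 m and x of jar_center in the frame of rail above -0.056 m and y of jar_center in the frame of rail above 0.11 m and angle between jar_center's own z axis and vertical below 0.05 rad and height (world z) of jar_center below 0.044 m and linear speed of jar below 0.01 m/s); the robot touches nothing.
It fails at once if the jar leaves the rail by more than 10 mm on its way along it (y of jar_center in the frame of rail above -0.05 m and x of jar_center in the frame of rail below -0.062 m).
It fails at once if the jar is forced against rail or dock with more than 25 N (contact force between jar and rail above 25 N).
It fails at once if the jar is tipped (angle between jar_center's own z axis and vertical above 0.25 rad).
It fails at once if the jar is lifted (height (world z) of jar_center above 0.06 m).
It fails at once if another thing on the worktop is moved by more than 30 mm (distance of any of kidney_dish, tape_roll, bottle_4, bottle_9, vial_1, vial_2 from where it was at the start of the episode above 0.03 m).
It also fails if it takes over 72 s, if anything falls off the work surface, if the arm or the gripper's body presses on something with over 40 N, if the wrist force passes 120 N, or if a joint passes its speed limit or range.

## Working session

There is one attempt and no reset: what is moved stays moved. The work goes in short steps, each a Python script; the robot and the scene stay as the last script left them, time stands still between calls to the robot, and variables do not carry over. Pictures are saved under pics/ and viewed, and the job is handed in when it is done.

```bash
mkdir -p pics
cat > h.py <<'E'
import numpy as np, cv2
from workcell import env
from scipy.spatial.transform import Rotation as R
def camR(o): 
    return R.from_euler('xyz',o,degrees=True).as_matrix()
def ray(f,u,v):
    d=np.array([(u-f['cx'])/f['fx'],-(v-f['cy'])/f['fy'],-1.0]); return camR(f['orientation'])@d
def onz(f,u,v,z):
    d=ray(f,u,v);p=np.array(f['position']);return p+d*(z-p[2])/d[2]
def proj(f,P):
    q=camR(f['orientation']).T@(np.array(P)-np.array(f['position']))
    return f['cx']+f['fx']*q[0]/-q[2], f['cy']-f['fy']*q[1]/-q[2]
E
python3 - <<'E'
from h import *
s=env.read_state();print(s)
for n in ('scene','side'):
    f=env.grab_frame(n);cv2.imwrite(f'pics/{n}0.png',f['image'])
    print(n,{k:v for k,v in f.items() if k!='image'})
    for t in ('jar','rail','kidney_dish','rail_end','plunger','buffer'):
        try: print(t,[(np.round(d['xyz'],4),round(d['score'],2)) for d in env.search_frame(f,t)])
        except Exception as e: print(t,e)
E
```

```text
{'clock': 0.0, 'joint_positions': array([ 1.48185269e+01,  2.20921748e+01,  3.79685347e-01, -2.83771043e-02,
       -6.84104170e+01, -1.48150399e+01]), 'qvel': array([0.10647668, 0.11095132, 0.02305576, 0.02910556, 0.10176764,
       0.0349097 ]), 'joint_torque': array([ 5.69075401e-04, -3.90661991e+01,  1.87403029e+01,  4.22001421e+00,
        1.09914420e-02, -1.81494070e-04]), 'position': array([6.24402348e-01, 3.85642250e-05, 2.21445645e-01]), 'tool_rot': array([-8.98744359e+01,  5.94034419e-03,  8.99930237e+01]), 'force': array([-0.49715213, -0.30830101, -0.90572714]), 'wrist_torque': array([0.0289574 , 0.02837827, 0.01208559]), 'opening': 0.9988594588841728}
scene {'fx': 453.16476028813605, 'fy': 453.16476028813605, 'cx': 272.4003275603908, 'cy': 210.74352126417202, 'position': array([-0.40865304,  0.73137538,  0.85166642]), 'orientation': array([  57.71172751,    0.19053283, -127.29121894]), 'shot': 1}
jar [(array([ 0.426 , -0.006 ,  0.0451]), 0.75), (array([ 0.5663, -0.1545,  0.0606]), 0.6), (array([ 0.7437, -0.28  ,  0.0454]), 0.6)]
rail [(array([0.6733, 0.1305, 0.0362]), 0.96)]
kidney_dish []
rail_end [(array([0.6702, 0.1295, 0.0368]), 0.64)]
plunger []
buffer [(array([0.6317, 0.1878, 0.0366]), 0.49)]
side {'fx': 413.9578196406567, 'fy': 413.9578196406567, 'cx': 281.60642686822615, 'cy': 219.14591012910924, 'position': array([0.01586059, 0.92497649, 0.76324695]), 'orientation': array([  57.29816542,   -1.28311254, -149.89345233]), 'shot': 2}
jar [(array([0.4382, 0.0061, 0.0435]), 0.75), (array([ 0.5742, -0.1473,  0.0587]), 0.74), (array([ 0.7378, -0.2698,  0.0359]), 0.62)]
rail [(array([ 0.5741, -0.1461,  0.0551]), 0.67)]
kidney_dish [(array([ 0.6227, -0.4937,  0.0216]), 0.63)]
rail_end [(array([0.6678, 0.1517, 0.0346]), 0.67), (array([0.4944, 0.412 , 0.0484]), 0.47)]
plunger []
buffer [(array([ 0.3703, -0.1693,  0.0209]), 0.58)]
```

View pics/scene0.png

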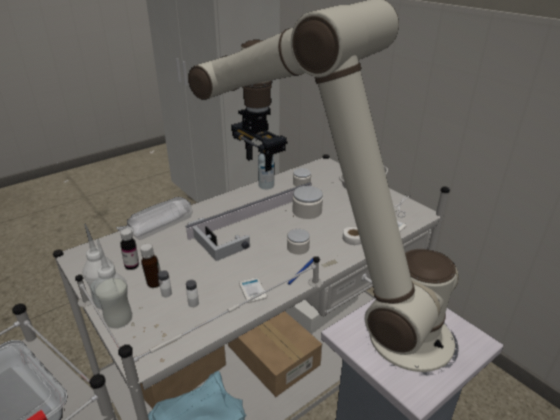

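View pics/side0.png

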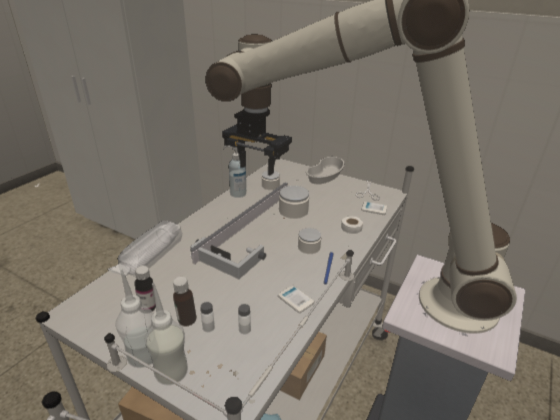

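The jar candidates in the scene view are (308,202), (298,240) and (302,177). The first is the widest and stands on the near side of the rail, so it fits the description. I'll confirm it in enlarged crops.

Run:
```python
from h import *
f=env.grab_frame('scene');np.save('f_scene.npy',f,allow_pickle=True)
g=lambda im:np.clip(255*(im/255.)**0.6,0,255).astype(np.uint8)
cv2.imwrite('pics/c1.png',g(cv2.resize(f['image'][160:270,180:380],None,fx=4,fy=4,interpolation=cv2.INTER_CUBIC)))
f=env.grab_frame('side');np.save('f_side.npy',f,allow_pickle=True)
cv2.imwrite('pics/c2.png',g(cv2.resize(f['image'][150:280,180:340],None,fx=4.6,fy=4.6,interpolation=cv2.INTER_CUBIC)))
w=env.grab_frame('wrist');np.save('f_wrist.npy',w,allow_pickle=True)
cv2.imwrite('pics/w1.png',g(w['image']));print({k:v for k,v in w.items() if k!='image'})
for t in ('jar','rail','rail_end'):
    print(t,[(np.round(d['xyz'],4),round(d['score'],2)) for d in env.search_frame(w,t)])
```

```text
{'fx': 325.19226210127806, 'fy': 325.19226210127806, 'cx': 284.1718654539206, 'cy': 213.42035995162996, 'position': array([ 0.62483141, -0.07742271,  0.38421848]), 'orientation': array([-1.62318241e+01,  3.98055483e-03,  1.79970592e+02]), 'shot': 5}
jar [(array([ 0.4555, -0.022 ,  0.0476]), 0.78), (array([ 0.5915, -0.1597,  0.0764]), 0.57)]
rail [(array([0.6717, 0.0448, 0.0472]), 0.95)]
rail_end [(array([0.6791, 0.0494, 0.0456]), 0.84)]
```

View pics/c1.png

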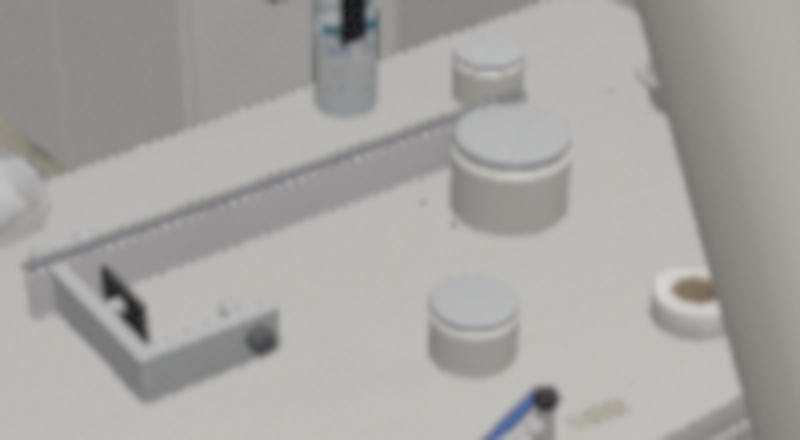

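View pics/c2.png

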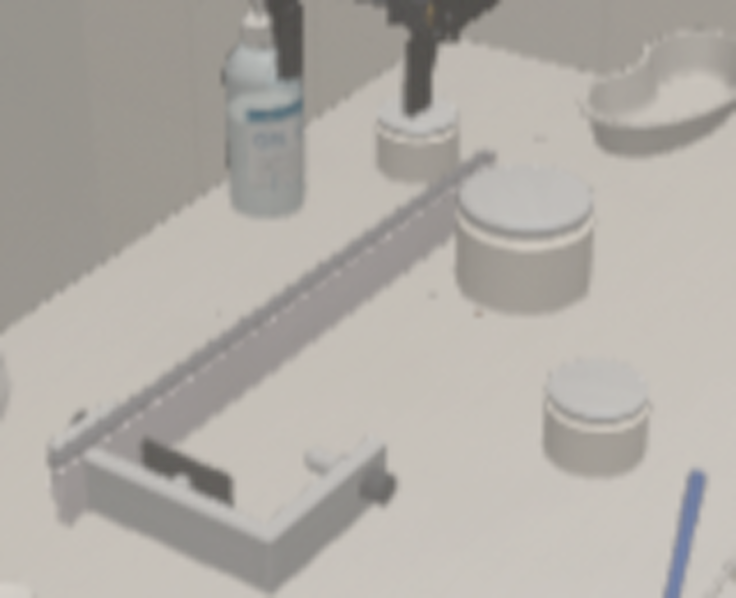

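View pics/w1.png

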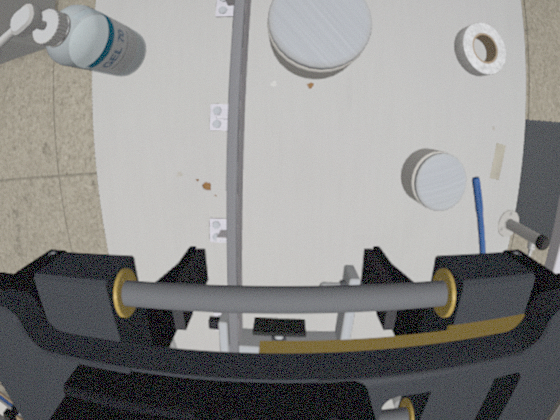

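The crops confirm the large jar at scene (308,202). It is clearly wider than the other two and stands in front of the rail's open end. Next is a wrist picture over the dock.

Run:
```python
from h import *
s=env.read_state()
env.goto([0.60,0.27,0.30],[-90,0,90])
print(env.read_state()['clock'])
w=env.grab_frame('wrist');np.save('f_wrist2.npy',w,allow_pickle=True)
g=lambda im:np.clip(255*(im/255.)**0.6,0,255).astype(np.uint8)
cv2.imwrite('pics/w2.png',g(w['image']));print({k:v for k,v in w.items() if k!='image'})
cv2.imwrite('pics/w1top.png',g(cv2.resize(np.load('f_wrist.npy',allow_pickle=True).item()['image'][0:250,180:400],None,fx=2.4,fy=2.4)))
```

```text
2.0917
{'fx': 325.19226210127806, 'fy': 325.19226210127806, 'cx': 284.1718654539206, 'cy': 213.42035995162996, 'position': array([0.59994503, 0.19160525, 0.46119206]), 'orientation': array([-1.61850208e+01, -5.37162732e-02,  1.79912339e+02]), 'shot': 6}
```

View pics/w2.png

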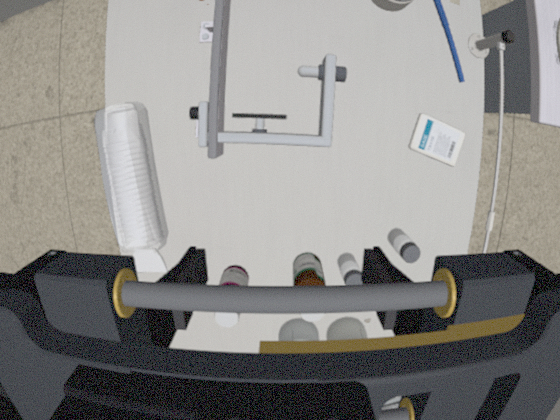

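View pics/w1top.png

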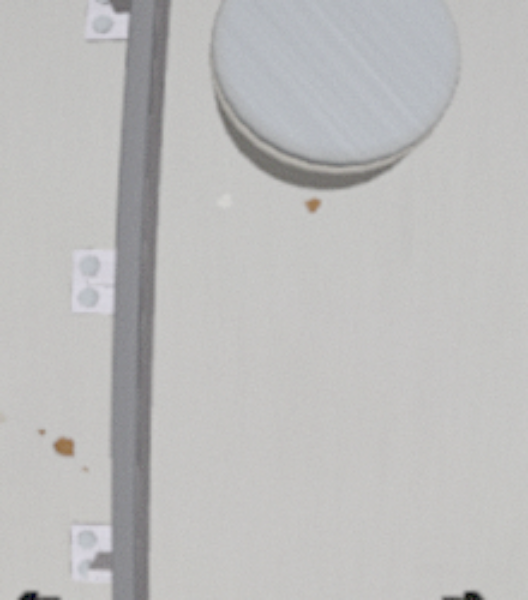

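Run:
```python
from h import *
g=lambda im:np.clip(255*(im/255.)**0.6,0,255).astype(np.uint8)
w=np.load('f_wrist2.npy',allow_pickle=True).item()
cv2.imwrite('pics/w2c.png',g(cv2.resize(w['image'][0:170,180:370],None,fx=3.5,fy=3.5,interpolation=cv2.INTER_CUBIC)))
w=np.load('f_wrist.npy',allow_pickle=True).item()
cv2.imwrite('pics/w1c.png',g(cv2.resize(w['image'][0:100,215:385],None,fx=4.7,fy=4.7,interpolation=cv2.INTER_CUBIC)))
```

```text
(no output)
```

View pics/w2c.png

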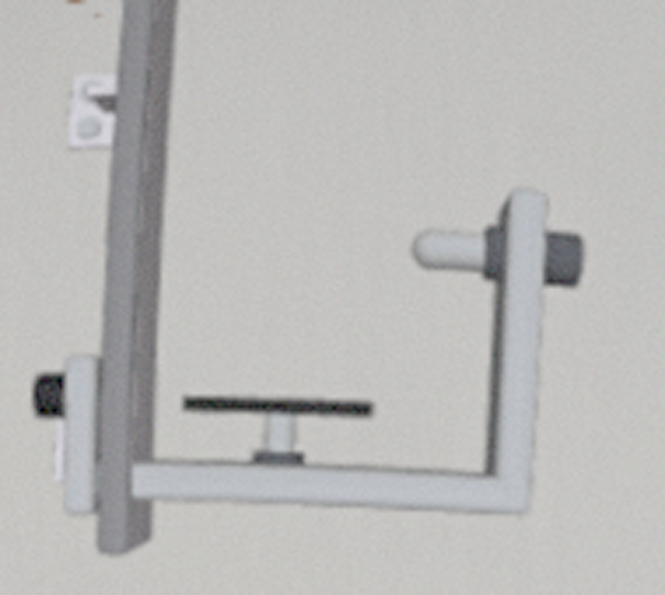

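View pics/w1c.png

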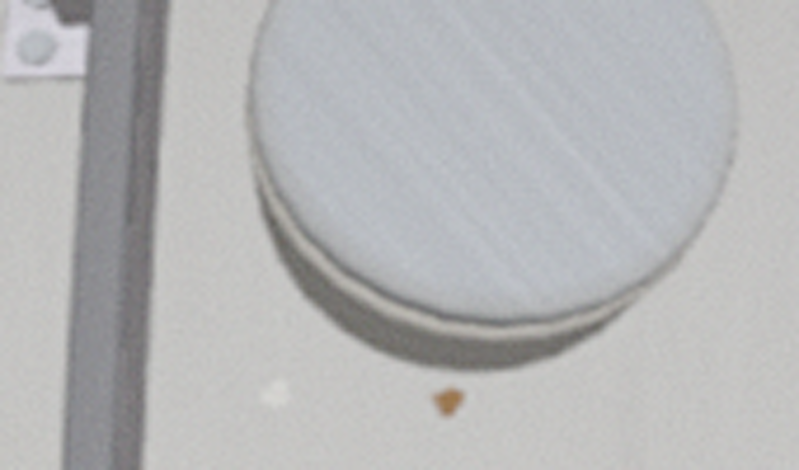

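```bash
cat >> h.py <<'E'
def fonz(f,u,v,z):
    a=np.array([u-f['cx'],v-f['cy']])/f['fx']; r=np.linalg.norm(a)
    dx,dy=np.sin(r)*a/r
    d=camR(f['orientation'])@np.array([dx,-dy,-np.cos(r)]); p=np.array(f['position']); return p+d*(z-p[2])/d[2]
E
python3 - <<'E'
from h import *
from scipy.optimize import least_squares
w1=np.load('f_wrist.npy',allow_pickle=True).item();w2=np.load('f_wrist2.npy',allow_pickle=True).item()
A=lambda x,y,z:fonz(w1,215+x/4.7,y/4.7,z); B=lambda x,y,z:fonz(w2,180+x/3.5,y/3.5,z)
P=[A(168,20,0),A(155,200,0),A(145,450,0)];Q=[A(137,40,.054),A(127,200,.054),A(115,450,.054)]
P2=[B(174,20,0),B(160,250,0),B(152,400,0)];Q2=[B(151,30,.054),B(135,300,.054),B(129,470,.054)]
for n,s in zip(('w1 bot','w1 top','w2 bot','w2 top'),(P,Q,P2,Q2)): print(n,np.round(s,4)[:,:2].tolist())
al=np.array(P+Q+P2+Q2)
k=np.polyfit(al[:,1],al[:,0],1);print('line x=ky+c',k,'ang',np.degrees(np.arctan(k[0])))
print('resid',np.round(al[:,0]-np.polyval(k,al[:,1]),4))
L=np.array([A(x,y,.08) for x,y in [(252,90),(262,150),(300,215),(350,258),(430,303),(520,320),(600,310),(660,280),(705,220),(732,160),(738,110)]])[:,:2]
r=least_squares(lambda c:np.hypot(*(L-c[:2]).T)-c[2],[.6,-.16,.05]);print('lid',r.x,np.abs(r.fun).max())
r2=least_squares(lambda c:np.hypot(*(L-c[:2]).T)-.0505,[.6,-.16]);print('lid fixed r',r2.x)
end=B(128,548,.054);pad=[B(185,398,.046),B(372,403,.046)];ball=B(412,248,.028);side=[B(508,250,.047),B(495,470,.047)]
# rail frame
yh=np.array([k[0],1.])/np.hypot(1,k[0]); xh=np.array([yh[1],-yh[0]])
e=np.array([np.polyval(k,end[1]),end[1]]); O=e-0.25*yh
print('end',end,'O',O,'yh',yh)
for n,p in dict(pad0=pad[0],pad1=pad[1],ball=ball,s0=side[0],s1=side[1],end=end,jar=np.r_[r2.x,0]).items():
    d=p[:2]-O; print(n,np.round(p[:2],4),'rail',np.round([d@xh,d@yh],4))
E
```

```text
w1 bot [[0.6643, -0.2229], [0.667, -0.1732], [0.6695, -0.1083]]
w1 top [[0.6654, -0.1979], [0.6671, -0.16], [0.6697, -0.1042]]
w2 bot [[0.6769, 0.017], [0.6815, 0.1177], [0.6853, 0.1795]]
w2 top [[0.6762, 0.0409], [0.6811, 0.1443], [0.6843, 0.206]]
line x=ky+c [0.04879457 0.67508011] ang 2.7935074988686734
resid [ 0.0001  0.0004 -0.0003 -0.     -0.0001 -0.0003  0.001   0.0007  0.0014
 -0.0008 -0.001  -0.0009]
lid [ 0.58986972 -0.17706984  0.04872133] 0.0013149949888275128
lid fixed r [ 0.58989901 -0.17940539]
end [0.68551594 0.234428   0.054     ] O [ 0.67433478 -0.01527492] yh [0.04873659 0.99881167]
pad0 [0.6646 0.1804] rail [-0.0193  0.195 ]
pad1 [0.5969 0.1834] rail [-0.087   0.1947]
ball [0.5817 0.1234] rail [-0.0992  0.134 ]
s0 [0.548  0.1264] rail [-0.133   0.1353]
s1 [0.5524 0.2075] rail [-0.1327  0.2165]
end [0.6855 0.2344] rail [-0.001  0.25 ]
jar [ 0.5899 -0.1794] rail [-0.0763 -0.1681]
```

```bash
cat >> h.py <<'E'
O=np.array([0.67434,-0.01527]); yh=np.array([0.04874,0.99881]); xh=np.array([yh[1],-yh[0]])
def W(x,y,z): return np.r_[O+x*xh+y*yh,z]
def rail(p): d=np.array(p)[:2]-O; return np.array([d@xh,d@yh])
def ori(phi,tilt=8):
    R0=R.from_euler('xyz',[-90,0,phi],degrees=True)
    n=np.array([np.cos(np.radians(phi)),np.sin(np.radians(phi)),0])
    # tip forward: rotate approach dir (-z) toward n
    ax=np.cross([0,0,-1],n)
    return (R.from_rotvec(np.radians(tilt)*ax)*R0).as_euler('xyz',degrees=True)
def st(m=''):
    s=env.read_state(); print(m,'t',round(s['clock'],2),'rail',np.round(rail(s['position']),4),'z',round(s['position'][2],4),'F',np.round([s['force'][:2]@xh,s['force'][:2]@yh,s['force'][2]],2)); return s
E
python3 - <<'E'
from h import *
o=ori(-2.79)
env.gripper_to(0.0,10)
env.goto(W(-.172,-.168,.15),o);s=st('above')
print(s['joint_positions'],s['opening'])
env.move_straight(W(-.172,-.168,.024),rate=.12);st('down')
env.dwell(.2);st()
g=env.grab_frame('wrist')
print(env.move_straight(W(-.145,-.168,.024),rate=.08,force_limit=4));st('near')
print(env.move_straight(W(-.116,-.168,.024),rate=.025,force_limit=4));st('push')
f=env.grab_frame('wrist');cv2.imwrite('pics/w3.png',f['image'])
f=env.grab_frame('side');cv2.imwrite('pics/s3.png',cv2.resize(f['image'][150:290,180:380],None,fx=4,fy=4))
E
```

```text
above t 5.42 rail [-0.171  -0.1676] z 0.1505 F [-0.59  0.04  0.32]
[ -1.56335261  12.597523   -25.20729511   0.24827542 -44.12176432
 -91.32045135] 0.00712190965446943
down t 6.62 rail [-0.1714 -0.168 ] z 0.0246 F [-0.03  0.01  0.62]
 t 6.83 rail [-0.1716 -0.168 ] z 0.0247 F [-0.18 -0.07 -0.14]
False
near t 7.36 rail [-0.1453 -0.168 ] z 0.0237 F [ 0.14 -0.02  0.43]
False
push t 8.67 rail [-0.1159 -0.168 ] z 0.0241 F [-1.79  0.8  -1.44]
```

View pics/w3.png

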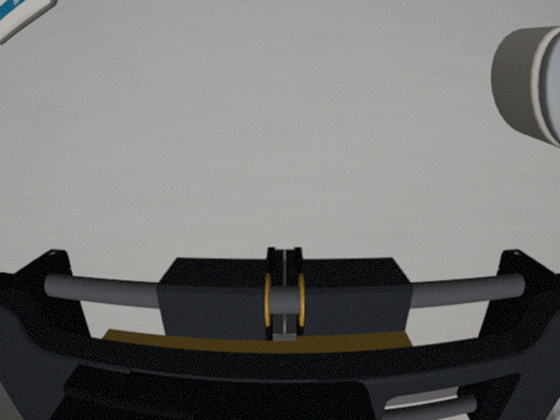

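View pics/s3.png

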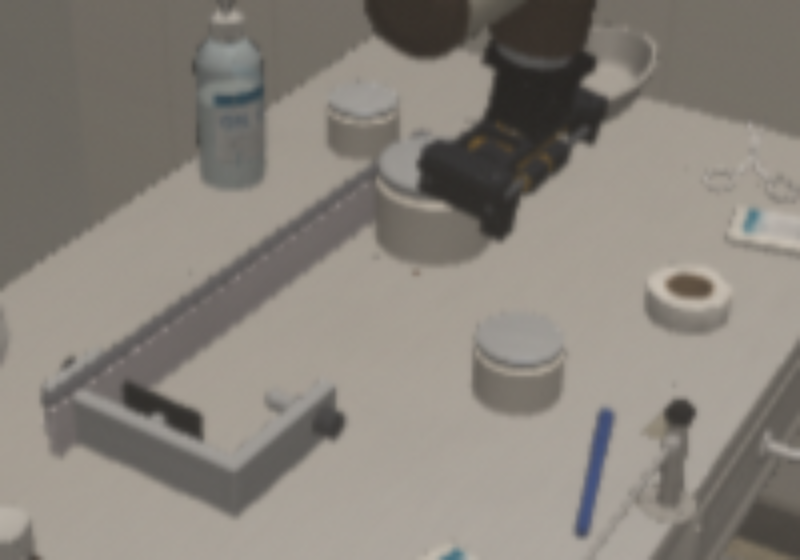

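The side view shows the closed fingers behind the large jar, at about (495,220) in the crop, with the jar nearly at the rail. The force is about 2 N of sliding friction. I'll keep going until it meets the rail.

Run:
```python
from h import *
for i in range(8):
    x=-.1145-.0015*-i
    r=env.move_straight(W(x,-.168,.024),rate=.012,force_limit=3.5)
    s=st(f'{x:.4f} {r}')
    if r or s['force'][:2]@xh<-5: break
env.dwell(.15);st('hold')
```

```text
-0.1145 False t 9.04 rail [-0.1144 -0.168 ] z 0.024 F [ 0.11 -0.4   0.35]
-0.1130 True t 9.25 rail [-0.1149 -0.168 ] z 0.0232 F [-0.11  0.49 -0.15]
hold t 9.4 rail [-0.1157 -0.168 ] z 0.0226 F [0.52 1.05 0.32]
```

Run:
```python
from h import *
for i in range(8):
    x=-.1145+.001*i
    r=env.move_straight(W(x,-.168,.024),rate=.01,force_limit=5)
    s=st(f'{x:.4f} {r}')
    if r or s['force'][:2]@xh<-6: break
env.dwell(.15);st('hold')
f=env.grab_frame('side');cv2.imwrite('pics/s4.png',cv2.resize(f['image'][160:250,220:350],None,fx=6,fy=6,interpolation=cv2.INTER_CUBIC))
```

```text
-0.1145 False t 9.78 rail [-0.1145 -0.168 ] z 0.024 F [ 0.6  -0.06 -0.9 ]
-0.1135 False t 10.03 rail [-0.1142 -0.168 ] z 0.0238 F [-1.02  0.33  1.6 ]
-0.1125 False t 10.28 rail [-0.1141 -0.168 ] z 0.0236 F [-6.27  0.51  3.33]
hold t 10.43 rail [-0.1141 -0.168 ] z 0.0236 F [-4.95  1.27  2.66]
```

View pics/s4.png

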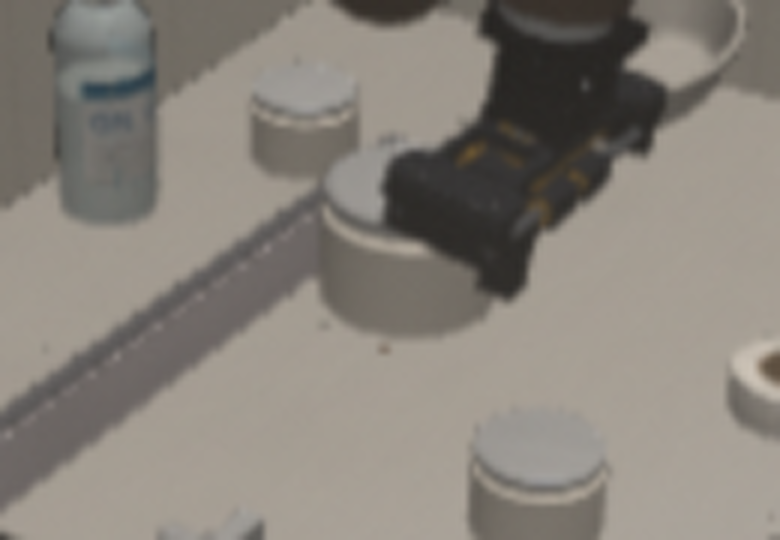

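The crop shows the jar touching the rail at about (320,190). The TCP stopped hard at rail x = -0.114, which matches the expected jar x of -0.052. Next I go round and push along the rail.

Run:
```python
from h import *
env.move_straight(W(-.15,-.168,.024),rate=.08)
env.move_straight(W(-.16,-.175,.15),rate=.15)
o=ori(75.2); X=-.0649
env.goto(W(X,-.265,.15),o);st('above')
env.move_straight(W(X,-.265,.024),rate=.12);st('down')
f=env.grab_frame('side');cv2.imwrite('pics/s5.png',cv2.resize(f['image'][160:250,220:350],None,fx=6,fy=6,interpolation=cv2.INTER_CUBIC))
print(env.search_frame(f,'jar'))
```

```text
above t 13.55 rail [-0.0652 -0.2647] z 0.1495 F [ 0.15  0.02 -0.1 ]
down t 14.75 rail [-0.0642 -0.2652] z 0.025 F [ 0.14  0.25 -0.2 ]
[{'xyz': [0.5987, -0.1458, 0.0585], 'score': 0.91}, {'xyz': [0.7441, -0.2712, 0.0398], 'score': 0.65}, {'xyz': [0.4393, 0.007, 0.0369], 'score': 0.64}]
```

View pics/s5.png

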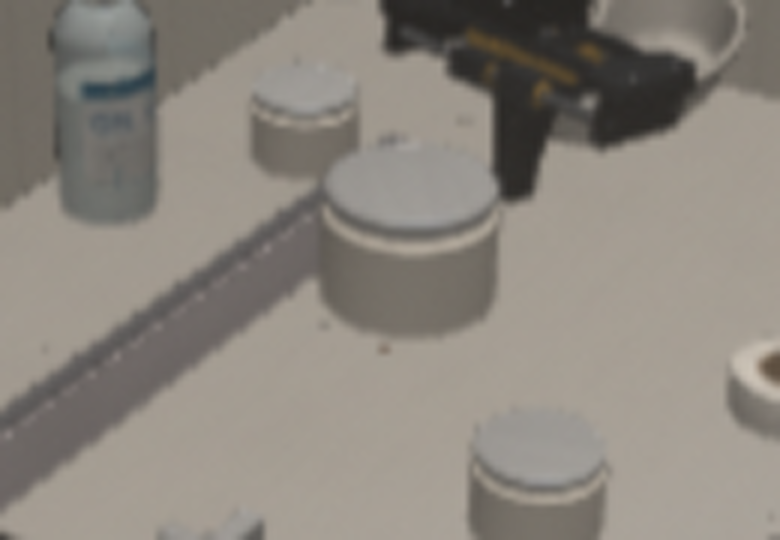

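The jar is at the rail and the fingers are behind it at about (515,185). Now I push.

Run:
```python
from h import *
X=-.0649
print(env.move_straight(W(X,-.235,.024),rate=.05,force_limit=6));st()
for y in (-.20,-.15,-.08,-.02):
    r=env.move_straight(W(X,y,.024),rate=.05,force_limit=8);s=st(f'{y} {r}')
    if r: break
f=env.grab_frame('side');cv2.imwrite('pics/s6.png',cv2.resize(f['image'][150:280,200:360],None,fx=5,fy=4.6,interpolation=cv2.INTER_CUBIC))
```

```text
False
 t 15.6 rail [-0.0648 -0.2349] z 0.024 F [ 0.19 -0.45  0.92]
-0.2 False t 16.45 rail [-0.0645 -0.1997] z 0.0241 F [1.12 0.46 0.55]
-0.15 False t 17.6 rail [-0.0646 -0.1497] z 0.0239 F [ 0.41 -0.59 -0.23]
-0.08 False t 19.15 rail [-0.0646 -0.08  ] z 0.0241 F [-1.3  -0.18 -1.42]
-0.02 False t 20.5 rail [-0.0647 -0.0199] z 0.024 F [-1.14  0.12 -0.1 ]
```

View pics/s6.png

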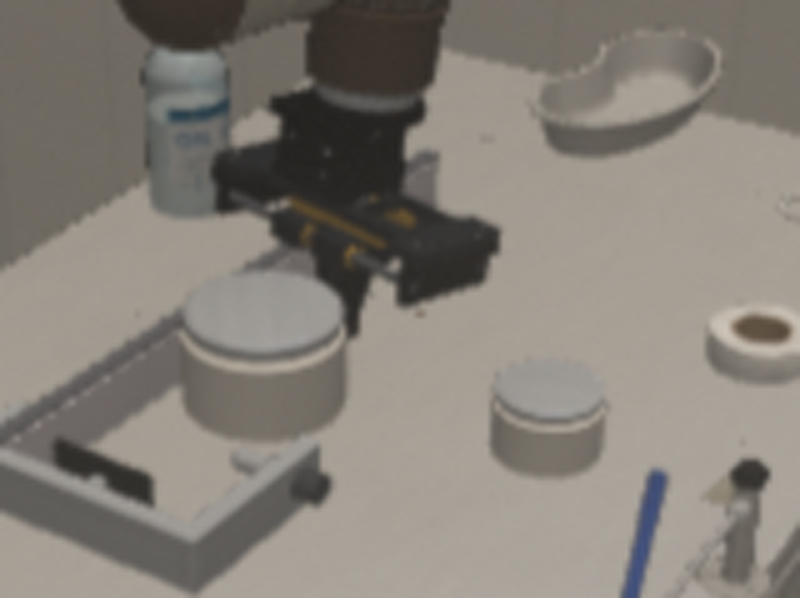

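The jar is against the rail, centred at about (263,350) in the crop and just ahead of the dock. Now I move slowly into the dock.

Run:
```python
from h import *
X=-.0649
print(env.move_straight(W(X,.035,.024),rate=.05,force_limit=8));st()
for i in range(1,20):
    y=.035+.0025*i
    r=env.move_straight(W(X,y,.024),rate=.015,force_limit=9);s=st(f'{y:.4f} {r}')
    fy=-(s['force'][:2]@yh)
    if r or fy>12 or rail(s['position'])[1]>.0795: break
```

```text
False
 t 21.8 rail [-0.0644  0.0352] z 0.0241 F [-0.03 -0.55 -0.12]
0.0375 False t 22.12 rail [-0.0647  0.0374] z 0.0241 F [-0.77 -2.23  0.33]
0.0400 False t 22.43 rail [-0.065  0.04 ] z 0.0241 F [-0.19 -2.66  1.01]
0.0425 False t 22.75 rail [-0.0651  0.0426] z 0.024 F [-1.24 -3.32  1.12]
0.0450 False t 23.07 rail [-0.065   0.0451] z 0.024 F [-1.56 -2.75  1.91]
0.0475 False t 23.38 rail [-0.065   0.0476] z 0.024 F [-2.07 -3.23  1.36]
0.0500 False t 23.7 rail [-0.0651  0.0493] z 0.024 F [-1.52 -4.86  1.42]
0.0525 False t 24.02 rail [-0.0653  0.0515] z 0.024 F [-2.05 -6.94  2.79]
0.0550 False t 24.33 rail [-0.0654  0.0539] z 0.024 F [-1.55 -6.96  3.57]
0.0575 False t 24.65 rail [-0.0656  0.0563] z 0.0239 F [-2.6  -6.25  3.8 ]
0.0600 False t 24.97 rail [-0.0657  0.0587] z 0.0239 F [-2.7  -7.09  3.25]
0.0625 False t 25.28 rail [-0.0658  0.0611] z 0.0239 F [-1.52 -6.92  4.08]
0.0650 False t 25.6 rail [-0.0658  0.0636] z 0.0239 F [-2.3  -7.75  3.67]
0.0675 False t 25.92 rail [-0.0659  0.0661] z 0.0239 F [-3.52 -7.64  3.72]
0.0700 False t 26.23 rail [-0.0659  0.0685] z 0.0239 F [-2.47 -7.15  3.61]
0.0725 False t 26.55 rail [-0.066  0.071] z 0.0239 F [-3.34 -6.8   3.31]
0.0750 False t 26.87 rail [-0.0661  0.0735] z 0.0239 F [-3.34 -7.19  4.6 ]
0.0775 False t 27.18 rail [-0.0661  0.076 ] z 0.0239 F [-3.66 -7.61  3.89]
0.0800 False t 27.5 rail [-0.0661  0.0786] z 0.0239 F [-3.34 -7.26  4.84]
0.0825 False t 27.82 rail [-0.0661  0.0812] z 0.0239 F [-2.96 -7.65  4.14]
```

Run:
```python
from h import *
X=-.0649
for i in range(1,5):
    y=.0825+.001*i
    r=env.move_straight(W(X,y,.024),rate=.01,force_limit=6);s=st(f'{y:.4f} {r}')
    if r or -(s['force'][:2]@yh)>12: break
for n in('scene','side'):
    f=env.grab_frame(n);c=(slice(190,270),slice(180,310)) if n=='scene' else (slice(200,290),slice(180,310))
    cv2.imwrite(f'pics/{n}7.png',np.clip(255*(cv2.resize(f['image'][c],None,fx=6,fy=6,interpolation=cv2.INTER_CUBIC)/255.)**.6,0,255).astype(np.uint8))
```

```text
0.0835 False t 28.07 rail [-0.0662  0.0821] z 0.0239 F [-2.74 -6.41  3.48]
0.0845 False t 28.32 rail [-0.0662  0.083 ] z 0.0239 F [-3.78 -7.16  4.7 ]
0.0855 False t 28.57 rail [-0.0662  0.0839] z 0.0239 F [-3.23 -7.9   4.68]
0.0865 False t 28.82 rail [-0.0662  0.0848] z 0.0239 F [-3.45 -7.92  3.81]
```

View pics/scene7.png

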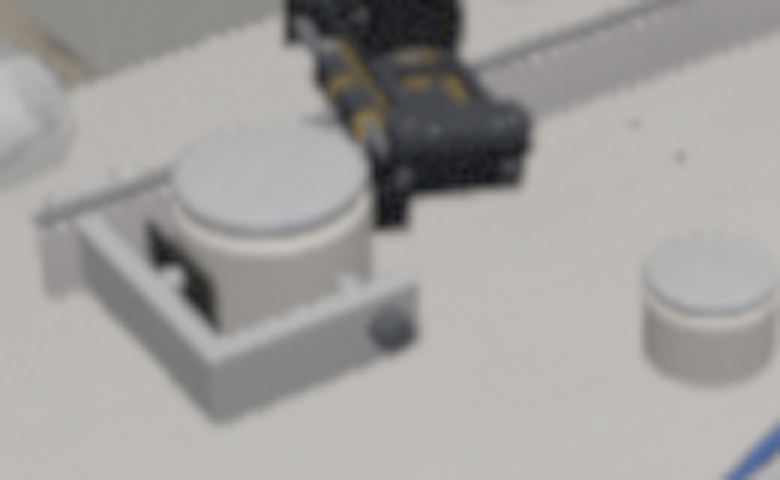

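View pics/side7.png

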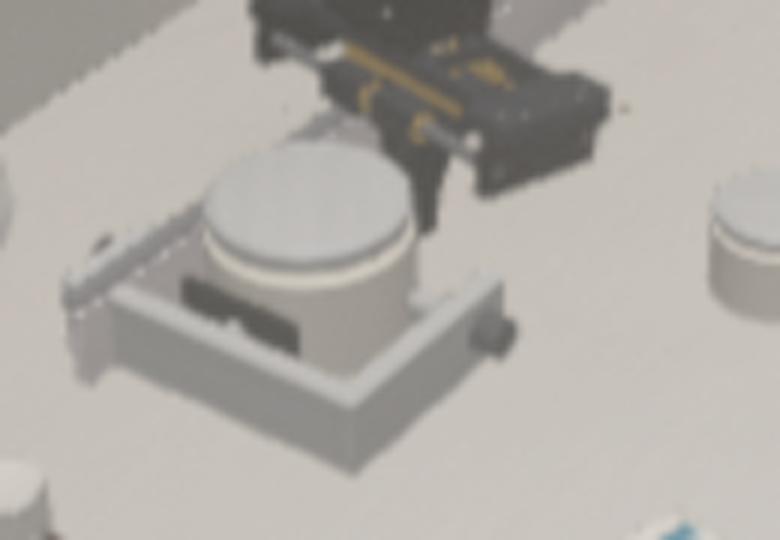

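The jar is past the ball and touching the pad, at about (170,260) in the scene crop. I press on in small steps, watching for the steep force rise at the hard stop.

Run:
```python
from h import *
X=-.0649
for i in range(1,9):
    y=.0865+.0007*i
    r=env.move_straight(W(X,y,.024),rate=.008,force_limit=4)
    F=[];
    s=st(f'{y:.4f} {r}')
    if r or -(s['force'][:2]@yh)>11 or rail(s['position'])[1]>.0885: break
env.dwell(.15);st('hold')
```

```text
0.0872 False t 29.17 rail [-0.0662  0.0853] z 0.0239 F [-3.49 -9.84  4.25]
0.0879 False t 29.42 rail [-0.0662  0.0858] z 0.0239 F [-3.51 -8.86  5.42]
0.0886 False t 29.67 rail [-0.0662  0.0864] z 0.0239 F [-3.71 -9.72  3.4 ]
0.0893 False t 29.92 rail [-0.0662  0.0871] z 0.024 F [-3.16 -9.44  4.85]
0.0900 False t 30.17 rail [-0.0662  0.0876] z 0.0239 F [-3.08 -9.57  4.55]
0.0907 False t 30.42 rail [-0.0662  0.0883] z 0.0239 F [ -2.47 -10.03   5.26]
0.0914 False t 30.67 rail [-0.0662  0.0889] z 0.024 F [ -4.   -10.7    4.62]
hold t 30.82 rail [-0.0662  0.0889] z 0.0239 F [ -3.3  -11.05   5.05]
```

Stiffness and force put the pad about 6–7 mm in at 11 N, clear of the hard stop. I release slowly and check.

Run:
```python
from h import *
X=-.0649
f=env.grab_frame('side');np.save('f_press.npy',f,allow_pickle=True)
for y in (.0895,.088,.0865,.085,.083,.08):
    env.move_straight(W(X,y,.024),rate=.01);st(y)
env.move_straight(W(X-.003,.045,.024),rate=.06);env.dwell(.3);st('off')
env.move_straight(W(X-.003,.03,.20),rate=.15)
g=lambda im:np.clip(255*(cv2.resize(im,None,fx=6,fy=6,interpolation=cv2.INTER_CUBIC)/255.)**.6,0,255).astype(np.uint8)
f2=env.grab_frame('side');np.save('f_rel.npy',f2,allow_pickle=True)
a=g(f['image'][205:275,185:250]);b=g(f2['image'][205:275,185:250])
cv2.imwrite('pics/s8.png',np.hstack([a,b]))
```

```text
0.0895 t 31.21 rail [-0.0659  0.0886] z 0.0237 F [-1.89 -5.87  2.01]
0.088 t 31.51 rail [-0.065   0.0882] z 0.0237 F [-1.73 -1.7  -0.69]
0.0865 t 31.81 rail [-0.064   0.0872] z 0.0244 F [ 0.23  0.32 -1.1 ]
0.085 t 32.11 rail [-0.0648  0.0851] z 0.0241 F [-0.27  0.7   0.2 ]
0.083 t 32.46 rail [-0.0649  0.0829] z 0.024 F [-0.17 -0.57  0.54]
0.08 t 32.91 rail [-0.0649  0.0799] z 0.024 F [-0.59 -0.31 -0.11]
off t 33.94 rail [-0.0679  0.0453] z 0.024 F [0.12 1.28 0.51]
```

View pics/s8.png

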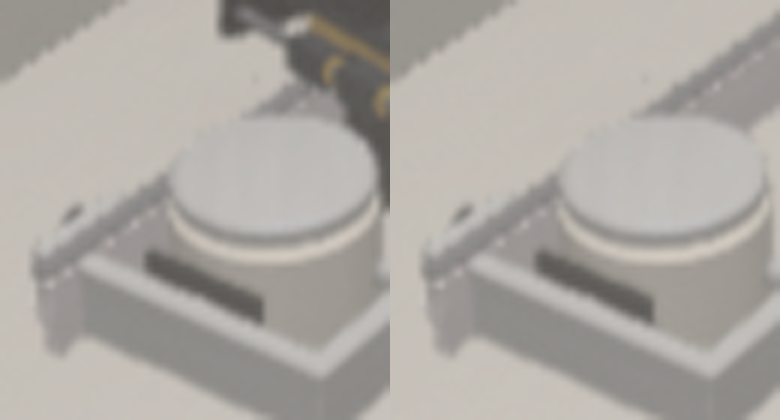

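The pressed view (left) and released view (right) match. The lid is at (273,178) in one and (663,178) in the other, offset only by the 390 px panel width, so the jar did not spring back. One wrist view from the earlier pose will measure the pad and the jar.

Run:
```python
from h import *
env.goto([0.60,0.27,0.30],[-90,0,90]);env.dwell(.3)
w=env.grab_frame('wrist');np.save('f_w4.npy',w,allow_pickle=True);st()
g=lambda im:np.clip(255*(im/255.)**0.6,0,255).astype(np.uint8)
cv2.imwrite('pics/w4c.png',g(cv2.resize(w['image'][0:170,180:370],None,fx=3.5,fy=3.5,interpolation=cv2.INTER_CUBIC)))
```

```text
t 36.73 rail [-0.0879  0.2804] z 0.2999 F [0.4  0.97 1.03]
```

View pics/w4c.png

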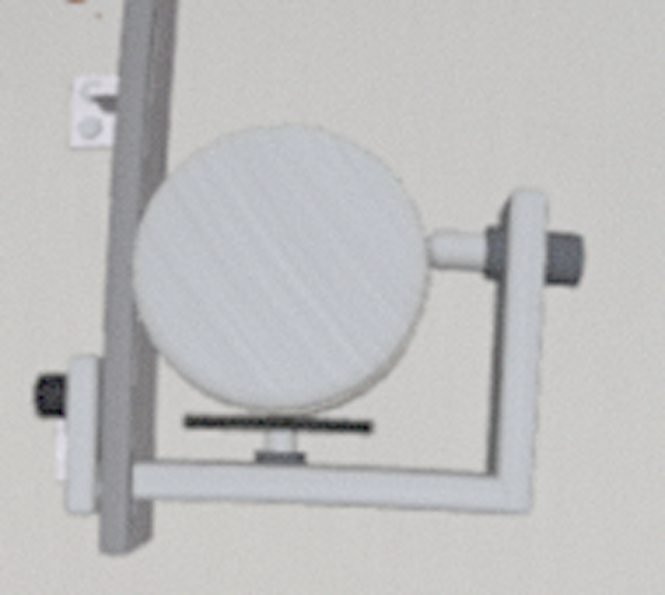

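The pad's front edge moved from crop row 398 to about 416, which is roughly 6.5 mm in. The jar is against the rail, the ball is pushed back at (430,248), and the gripper is clear.

Run:
```python
from h import *
print(env.close_job());st()
```

```text
the job is handed in; nothing more can be done
None
the job is handed in; nothing more can be done
```

The jar is parked in the dock with the stop pad pressed in, and the job is handed in at about 37 s of the 72 s allowed. No verdict was reported.

I nudged the large jar to the rail with the closed fingers, which stopped hard at about 5–6 N. I then pushed it along the rail, past the ball at about 7–8 N, and into the pad at about 11 N at most. After that I backed off slowly.

**Last checks:**
- **Pad:** it is about 6.5 mm in, judged from the wrist picture before and after. The force and position readings while pressing gave about 6–7 mm.
- **Jar:** the pressed and released side views match, so it did not spring back. It stands upright against the rail.
- **Gripper:** it is clear of everything.
- **Other things:** I planned the paths to stay clear of them and saw none move in the pictures. I did not measure their positions.

None of the checks failed. The first nudge stopped early when its 3.5 N limit tripped, so I repeated it to be sure the jar touched the rail.

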